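# Mount the keyhole parts rack and stack its second tier

### The job

Put up the two-tier parts rack: lower the blue deck onto the dark mounting board so that both screw heads come up through the round ends of its keyholes, slide it along until the screws are fully home in the narrow ends, and let go. Then stack the orange deck on it with all four posts down in the corner cups. Leave the other things on the desk where they are.

Things in the scene. Friction and masses are not known exactly. Their poses are not given: they have to be found in the camera images.
- screw_mid (a point): Fixed dark steel mounting board, 120 (x) x 130 (y) x 12 mm. Point: centre of its top face (z 12 mm), midway between two upright shoulder screws at y = +36 and -36 mm. Screw: neck 7 mm diameter, 7.5 mm tall; on it a head 15 mm diameter, 5.5 mm thick; head tops 13 mm above the point. z up, x roughly away from the robot (turned up to 20 degrees).
- lower_grip (a point): Blue lower deck, loose, about 0.25 kg, flat on the desk: plate 92 (x) x 112 (y) x 5 mm, lip 5 mm high. Point: centre of its black carrying bar, 37 mm above the deck's underside, over the plate's centre. Bar 12 mm thick in x (grip across this), 52 long in y, 14 high. x roughly away from the robot (turned up to 30 degrees). Seated on the board: 37 mm above screw_mid.
- lower_keyholes (a point): Midway between the round ends of the blue deck's two keyholes, on its underside: 10 mm to -x of the bar. Deck axes. Keyholes at y = +36 and -36 mm; round end 22 mm diameter; slot 10 mm wide runs to +x, its end 25 mm from this point. Put it over screw_mid, lower, then move the deck about 21 mm to -x (towards the robot) till the necks meet the slot ends; heads leave 2.5 mm play in height.
- lower_plate (a point): Centre of the top face of the blue deck's plate, 32 mm below its bar's centre. Deck axes. Four open cups stand on this face at x = +-36, y = +-46 mm: 10 mm high, bore about 15 mm at the mouth narrowing to 12 mm at the foot.
- upper_grip (a point): Orange upper deck, loose, about 0.22 kg, standing on four posts: tray 92 (x) x 112 (y) x 5 mm, lip 5 mm high. Point: centre of its black bar, 87 mm above the posts' feet, over the tray's centre. Bar 12 mm thick in x (grip across this), 52 long in y, 14 high. x roughly away from the robot (turned up to 30 degrees); either way round fits. Stacked: 55 mm straight above lower_grip.
- upper_feet (a point): Centre of the orange deck at the level of its posts' feet, 87 mm below its bar's centre. Posts at x = +-36, y = +-46 mm, 13 mm diameter, the lowest 11 mm a 9 mm spigot tapered to 5 mm at the foot; tray underside 50 mm above the feet. Stacked, the feet rest on the blue deck's plate.
- mouse: Bystander, loose: black computer mouse, 109 x 60 x 41 mm; the origin is the centre of its underside.
- clevis_a: Bystander, loose: dark milled fork end standing on its base, 14 x 22 x 30 mm; the origin is the centre of its underside.
- ring_gauge: Bystander, loose: plain steel ring gauge, 49 mm across, 15 mm high; the origin is the centre of its underside.
- eraser: Bystander, loose: white eraser in a blue sleeve, 20 x 46 x 12 mm; the origin is the centre of its underside.
- screwdriver: Bystander, loose: screwdriver with yellow handle, 158 mm long, lying; the origin is the centre of its underside.

How it is judged:
By the outcome, as a careful person would: the job done as asked, in the order asked, and still so for the second after the job is handed in, with the robot touching nothing.
It also fails if it takes over 64 s, if anything falls off the work surface, if the arm or the gripper's body presses on something with over 40 N, if the wrist force passes 120 N, or if a joint passes its speed limit or range.

### The arm

A 6-joint arm with a two-finger parallel gripper is mounted at the origin on a cart in front of the work surface, level with it; the furniture and walls round the work are solid. World frame = base frame: x ahead of the robot, y to its left, z up, the work surface at z = 0. Lengths are in m, angles in rad, forces in N, time in s.
With the tool pointing down it reaches from about 0.275 to 0.825 m from the base axis. Payload 5.2 kg.
Tool frame: the origin (TCP) lies midway between the tips of the shut fingers; the grasp point (between the pads) lies arm.tcp_to_grasp behind it (arm.tcp_to_grasp is the distance from the TCP to the grasp point, in m); y points along the fingers, z is the direction in which the jaws open and shut, and the axes are right-handed (so a half turn about y gives the same grasp; the last joint's range is limited). The gripper opens to 93 mm and grips with 3 to 60 N. Pads are 15 mm wide; open, the fingers measure 128 mm over their backs; the gripper's body (75 mm by 188 mm) begins 65 mm behind the grasp point.
Start: joints at [0.977, 0.259, 1.535, -0, 1.348, -0.203], TCP at [0.209, 0.509, 0.219] pointing down, gripper open.
Joint ranges: [-3.14, 3.14], [-0.91, 2.08], [0.19, 2.58], [-1.22, 4.36], [0.22, 2.71], [-3.12, 3.12]. Speed limits (rad/s): [2.57, 2.57, 3.14, 3.14, 3.14, 3.14].

### API

Orientations are given as a unit quaternion [x, y, z, w].
In Python, from rig import status, optics, order, arm gives the robot as it stands. The module is installed in compiled form; this text tells all that it offers.
- The arm moves only by the tool drive_tool, never from a script. Its argument "motion" is one flat list of numbers, 7 for each row, row after row: the shift along the world's x, y, z in mm, then the turn, a rotation vector about the world's x, y, z in rad, then the gripper command: -1 is shut, 1 is fully open, values between are in proportion. In form: [tx, ty, tz, rx, ry, rz, gripper, tx, ty, tz, rx, ry, rz, gripper, ...]. A call has 1 to 20 rows; each row shifts and turns the commanded pose from where the row before left it; what a row does not reach is not made up. A row lasts 1/8 s, in which the tool goes at most 62.5 mm and 10.7 degrees, less where a joint would pass 70% of its speed; a pose out of reach is approached as far as the arm can. A call is refused whole if a number of a shift passes 62.5 or a number of a turn 0.188, either way. A call with a gripper value outside its range is refused whole. The fingers move at their own pace and stop on an object; "squeeze" is the grip in N (left out, the last holds). Time passes only in rows, so rows that do not move let the fingers close. It gives the time, the measured TCP pose, the force and the opening at its end, in the units of the state.
- status.observe(): the state, without advancing time (a new reading comes with each control period).
- optics.read_camera(name): name is "side" or "top" or "wrist"; returns a dict with "pixels" (384x512x3 uint8, red, green, blue), "camera_matrix" (3x3 intrinsics, pixels), "cam_to_world" (4x4, takes a point from camera to world coordinates); the wrist camera has in their place "tool_from_camera" (4x4, takes a point from camera to tool coordinates, whose origin is the TCP and whose axes are the tool frame's). Camera axes: x right, y down, z forward; pixel columns grow to the right and rows downward; lengths in m; the calibration is good to about 2 mm. A picture is of the moment at which its call begins: read the wrist's pose just before it. There is no depth.
- order.sign_off(): hands the job in, once; it reports no verdict.
The state is a dict: "time_s": time; "joint_positions": joint angles; "dq": joint speeds; "tau": joint torques, N m; "eef_pos": TCP position; "orientation": TCP orientation; "force": force on the tool from outside, world axes, zero at the start; "wrist_torque": the same for the moment, N m; "width": finger opening in m.
Only numpy, scipy, OpenCV 4.12 (cv2) and the standard library are available. Lean on these libraries where they do the work, as an engineer would, in place of code of your own. Each camera call takes 0.05 s, during which the arm holds its last target. There are 200 camera calls.

## Working session

There is one attempt and no reset: what is moved stays moved. The work goes in short steps, Python scripts to look and compute and a tool call to move; the robot and the scene stay as the last step left them, time stands still between calls to the robot, and variables do not carry over. Pictures are saved under pics/ and viewed, about 8 in all and at most 12, crops included, and the job is handed in when it is done.

Besides the shell and the picture viewer there is one more tool, called after ">>>" as name(argument=value, ...) on one line, values as JSON. drive_tool: Moves the arm, as the interface text tells. Its arguments: {"type":"object","properties":{"motion":{"type":"array","items":{"type":"number"}},"squeeze":{"type":"number"}},"required":["motion"]}

```bash
mkdir -p pics; cat > h.py <<'E'
import numpy as np, cv2
from rig import status, optics, order, arm
from scipy.spatial.transform import Rotation as R
def snap(n,fn):
    s=status.observe(); c=optics.read_camera(n); cv2.imwrite('pics/'+fn+'.png',c['pixels'][:,:,::-1])
    if n=='wrist':
        T=np.eye(4);T[:3,:3]=R.from_quat(s['orientation']).as_matrix();T[:3,3]=s['eef_pos'];W=T@c['tool_from_camera']
    else: W=c['cam_to_world']
    np.savez('pics/'+fn,K=c['camera_matrix'],W=W)
def ray(fn,uv,z):
    d=np.load('pics/'+fn+'.npz');K,W=d['K'],d['W']
    r=W[:3,:3]@np.linalg.inv(K)@np.array([uv[0],uv[1],1.]);o=W[:3,3]
    return o+r*(z-o[2])/r[2]
def proj(fn,p):
    d=np.load('pics/'+fn+'.npz');K,W=d['K'],d['W']
    q=np.linalg.inv(W)@np.append(p,1);u=K@q[:3];return u[:2]/u[2]
E
python3 - <<'E'
from h import *
for n in('side','top'): snap(n,n+'0')
print(status.observe(),arm.tcp_to_grasp)
for n in('side0','top0'): print(np.load('pics/'+n+'.npz')['W'].round(3))
E
```

```text
{'time_s': 0.1, 'joint_positions': array([ 9.77196804e-01,  2.59257976e-01,  1.53592606e+00,  1.13205567e-06,
        1.34797694e+00, -2.02817028e-01]), 'dq': array([-0.00044706, -0.00146901, -0.0044763 ,  0.00102655,  0.00034091,
       -0.0012045 ]), 'tau': array([ 8.41802012e-04, -4.38205969e+01, -2.84640634e+01,  7.19422661e-02,
        3.62709782e-02, -7.79049469e-05]), 'eef_pos': array([0.20922493, 0.5081516 , 0.21792646]), 'orientation': array([ 0.69416252, -0.13750045,  0.13706971, -0.69314062]), 'force': array([ 0.3626567 , -0.06695897,  0.50559101]), 'wrist_torque': array([-0.0078893 ,  0.08560278, -0.03608223]), 'width': 0.09323945181781404} 0.0188
[[ 0.991 -0.114  0.076  0.454]
 [-0.137 -0.792  0.595 -0.597]
 [-0.007 -0.6   -0.8    0.892]
 [ 0.     0.     0.     1.   ]]
[[ 0.013 -0.993  0.114  0.4  ]
 [-1.    -0.012  0.009  0.009]
 [-0.007 -0.114 -0.993  1.213]
 [ 0.     0.     0.     1.   ]]
```

View pics/top0.png

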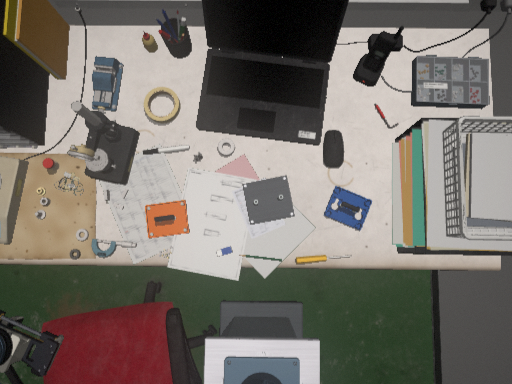

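View pics/side0.png

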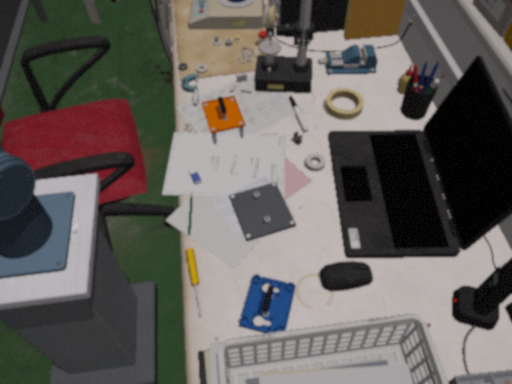

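The top view shows the blue deck at about (348,208), the board at (268,200) and the orange deck at (167,219). The mouse is at (333,149) and the screwdriver at (320,259). The side view agrees. I'll take rough positions from these.

```bash
python3 - <<'E'
from h import *
im=cv2.imread('pics/top0.png');hsv=cv2.cvtColor(im,cv2.COLOR_BGR2HSV)
for nm,lo,hi,z in(('blue',(105,150,60),(125,255,255),.008),('orange',(5,180,120),(18,255,255),.055)):
    m=cv2.inRange(hsv,lo,hi);n,l,st,c=cv2.connectedComponentsWithStats(m)
    m=np.uint8(cv2.morphologyEx(m,cv2.MORPH_CLOSE,np.ones((5,5))));n,l,st,c=cv2.connectedComponentsWithStats(m)
    for i in range(1,n):
        if st[i,4]>500:
            ys,xs=np.where(l==i);b=cv2.boxPoints(cv2.minAreaRect(np.c_[xs,ys].astype(np.float32)))
            w=np.array([ray('top0',q,z)[:2] for q in b]);print(nm,st[i],w.mean(0).round(3),w.round(3).tolist(),np.linalg.norm(w-np.roll(w,1,0),axis=1).round(3))
for q in((253,201.5),(282,197.5)): print(ray('top0',q,.025).round(3))
for nm,q,z in(('mouse',(333,149),.02),('scrdr',(320,259),.01),('eraser',(224,251),.01),('ring',(226,148),.01)): print(nm,ray('top0',q,z).round(3))
s=status.observe();print(R.from_quat(s['orientation']).as_matrix().round(3)); print(optics.read_camera('wrist')['tool_from_camera'].round(3))
E
```

```text
[0.53  0.029 0.025]
[ 0.542 -0.052  0.025]
mouse [ 0.684 -0.198  0.02 ]
scrdr [ 0.371 -0.161  0.01 ]
eraser [0.39  0.109 0.01 ]
ring [0.686 0.11  0.01 ]
[[ 0.925 -0.001  0.381]
 [-0.381 -0.001  0.925]
 [-0.    -1.    -0.002]]
[[-0.001  0.969  0.246 -0.068]
 [-0.    -0.246  0.969 -0.166]
 [ 1.     0.     0.    -0.   ]
 [ 0.     0.     0.     1.   ]]
```

```bash
python3 - <<'E'
from h import *
for nm,q,z in(('blue bar',(350,208.5),.037),('board',(268,200),.012),('orange bar',(168,221),.087),('orange tray',(167,219),.055)): print(nm,ray('top0',q,z).round(3))
print(optics.read_camera('wrist')['camera_matrix'])
# camera ground footprint centre rel. TCP for TCP z
c=optics.read_camera('wrist')['tool_from_camera']
for z in(.15,.2,.25,.3):
    t=(z-.03-c[1,3])/c[1,2]; print(z,'look pt tool x',(c[0,3]+t*c[0,2]).round(3),'dist',round(t,3))
E
```

```text
blue bar [ 0.512 -0.241  0.037]
board [ 0.536 -0.013  0.012]
orange bar [0.468 0.253 0.087]
orange tray [0.475 0.263 0.055]
[[340.32033693   0.         258.94125608]
 [  0.         340.32033693 192.12791153]
 [  0.           0.           1.        ]]
0.15 look pt tool x 0.004 dist 0.295
0.2 look pt tool x 0.017 dist 0.346
0.25 look pt tool x 0.03 dist 0.398
0.3 look pt tool x 0.043 dist 0.45
```

>>> drive_tool(motion=[43, -42, 0, 0, 0, -0.176, 1, 43, -42, 0, 0, 0, -0.176, 1, 43, -42, 0, 0, 0, -0.176, 1, 43, -42, 0, 0, 0, -0.176, 1, 43, -42, 0, 0, 0, -0.176, 1, 43, -42, 0, 0, 0, -0.176, 1, 0, 0, 0, 0, 0, 0, 1])

```text
time_s: 1.12
eef_pos: [0.4703, 0.2534, 0.2183]
orientation: [0.529, -0.47, 0.47, -0.528]
force: [0.0, 1.0, -0.3]
width: 0.093
```

```bash
python3 - <<'E'
from h import *
snap('wrist','w1'); s=status.observe(); print(s['eef_pos'],R.from_quat(s['orientation']).as_matrix().round(3).tolist(),s['dq'].round(3))
E
```

```text
[0.46852739 0.25503115 0.21824361] [[0.121, -0.001, 0.993], [-0.993, -0.0, 0.121], [-0.0, -1.0, -0.001]] [ 0.054 -0.017  0.02   0.014  0.007 -0.007]
```

View pics/w1.png

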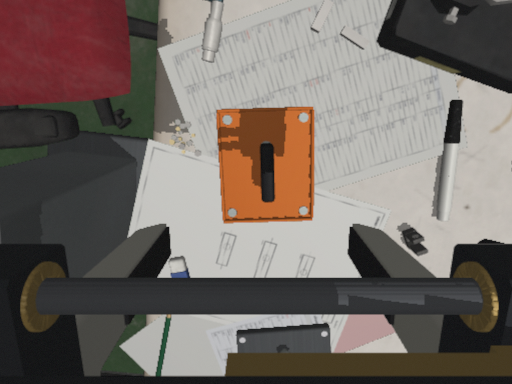

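The wrist view shows the orange deck over x 218–313, y 108–221, with its bar at (267,172). The board is just in view at the bottom.

>>> drive_tool(motion=[14, -54, 0, 0, 0, 0, 1, 14, -54, 0, 0, 0, 0, 1, 14, -54, 0, 0, 0, 0, 1, 14, -54, 0, 0, 0, 0, 1, 14, -54, 0, 0, 0, 0, 1, 0, 0, 0, 0, 0, 0, 1])

```text
time_s: 1.92
eef_pos: [0.5378, -0.0153, 0.2184]
orientation: [0.53, -0.468, 0.469, -0.529]
force: [-0.2, -0.6, -1.0]
width: 0.0931
```

```bash
python3 - <<'E'
from h import *
snap('wrist','w2'); s=status.observe(); print(s['eef_pos'],s['dq'].round(3))
E
```

```text
[ 0.53721666 -0.01332291  0.21839334] [ 0.042 -0.013  0.014  0.011  0.007  0.009]
```

>>> drive_tool(motion=[-7, -54, 0, 0, 0, -0.15, 1, -7, -54, 0, 0, 0, -0.15, 1, -7, -54, 0, 0, 0, -0.15, 1, -7, -54, 0, 0, 0, -0.15, 1, 0, 0, 0, 0, 0, 0, 1])

```text
time_s: 2.6
eef_pos: [0.5093, -0.2302, 0.2184]
orientation: [-0.368, 0.604, -0.604, 0.367]
force: [0.2, 0.7, 0.5]
width: 0.0928
```

```bash
python3 - <<'E'
from h import *
snap('wrist','w3'); s=status.observe(); print(s['eef_pos'],s['dq'].round(3))
a=cv2.imread('pics/w2.png');b=cv2.imread('pics/w3.png')
cv2.imwrite('pics/v23.png',np.hstack([cv2.resize(a[40:300,120:400],None,fx=1.4,fy=1.4),cv2.resize(b[40:300,120:400],None,fx=1.4,fy=1.4)]))
E
```

```text
[ 0.50951868 -0.22834116  0.2184512 ] [ 0.039 -0.012  0.017  0.01   0.004 -0.007]
```

View pics/v23.png

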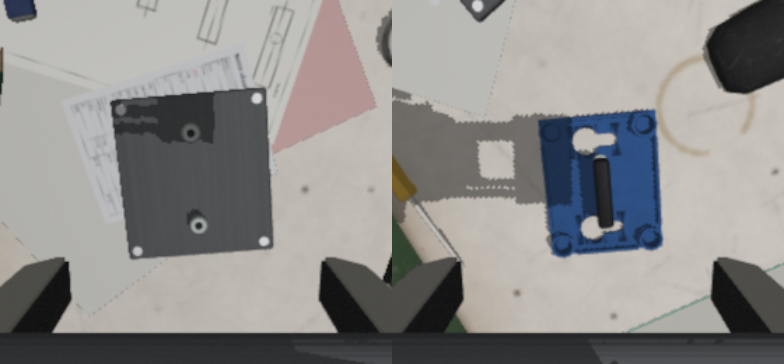

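The left half shows the board, with screw heads at crop (190,132) and (199,225). The right half shows the blue deck, with its bar at (603,192) and round ends towards the robot at (585,140) and (592,228). Now I'll do a finer fit, with the result projected back onto the images as a check.

```bash
cat > fit.py <<'E'
from h import *
from scipy.optimize import least_squares
def mask(fn,lo,hi,near):
    im=cv2.imread('pics/'+fn+'.png');m=cv2.inRange(cv2.cvtColor(im,cv2.COLOR_BGR2HSV),lo,hi)
    m=cv2.morphologyEx(m,cv2.MORPH_CLOSE,np.ones((9,9)));n,l,st,c=cv2.connectedComponentsWithStats(m)
    i=1+np.argmin([np.hypot(*(c[k]-near))+(1e4 if st[k,4]<1500 else 0) for k in range(1,n)])
    return np.uint8(l==i)*255
def hull_img(fn,p,boxes):
    c,s=np.cos(p[2]),np.sin(p[2]);q=[]
    for x,y,z0,z1 in boxes:
        for a in(-x,x):
            for b in(-y,y):
                for z in(z0,z1): q.append(proj(fn,[p[0]+c*a-s*b,p[1]+s*a+c*b,z]))
    return cv2.convexHull(np.float32(q))
def fit(fn,m,boxes,p0):
    cs,_=cv2.findContours(m,cv2.RETR_EXTERNAL,cv2.CHAIN_APPROX_NONE);h=cv2.convexHull(max(cs,key=cv2.contourArea))
    # sample hull boundary densely
    h=h[:,0].astype(float);pts=np.vstack([a+(b-a)*np.linspace(0,1,20)[:,None] for a,b in zip(h,np.roll(h,-1,0))]) if 0 else max(cs,key=cv2.contourArea)[:,0].astype(float)
    f=lambda p:[cv2.pointPolygonTest(hull_img(fn,p,boxes),tuple(map(float,q)),True) for q in pts]
    r=least_squares(f,p0,loss='soft_l1',f_scale=.7,x_scale=[.01,.01,.1],diff_step=1e-4);return r.x,np.abs(r.fun).mean()
E
cat > a.py <<'E'
from fit import *
mo=mask('w1',(3,150,60),(20,255,255),(267,165));mb=mask('w3',(100,110,30),(128,255,255),(269,170))
po,e1=fit('w1',mo,[(.046,.056,.050,.060)],[.47,.255,.1]);pb,e2=fit('w3',mb,[(.046,.056,0.,.010)],[.51,-.24,-.45])
print('orange',po.round(4),e1,'blue',pb.round(4),e2)
s1=ray('w2',(120+190/1.4,40+132/1.4),.025);s2=ray('w2',(120+199/1.4,40+225/1.4),.025);print(s1,s2,np.linalg.norm(s1-s2))
def draw(fn,p,boxes,pts,c):
    im=cv2.imread('pics/'+fn+'.png');im=cv2.resize(im,None,fx=3,fy=3,interpolation=cv2.INTER_CUBIC)
    if p is not None:
        cv2.polylines(im,[np.int32(hull_img(fn,p,boxes)*3+1)],True,(0,255,0),1)
        C,S=np.cos(p[2]),np.sin(p[2])
        for x,y,z in pts:
            q=proj(fn,[p[0]+C*x-S*y,p[1]+S*x+C*y,z])*3+1;cv2.drawMarker(im,tuple(np.int32(q)),(0,255,255),0,8,1)
    return im[(c[1]-66)*3:(c[1]+66)*3,(c[0]-44)*3:(c[0]+44)*3]
A=draw('w1',po,[(.046,.056,.050,.060)],[(0,.026,.094),(0,-.026,.094)],(267,165))
B=draw('w3',pb,[(.046,.056,0,.010)],[(-.01,.036,.005),(-.01,-.036,.005),(0,.026,.044),(0,-.026,.044)],(270,170))
C=draw('w2',None,0,[],(258,165));cv2.imwrite('pics/v4.png',np.hstack([A,B,C]))
E
python3 a.py
```

```text
orange [0.4759 0.2641 0.1467] 1.313024372379301 blue [ 0.5172 -0.2405 -0.3902] 1.24915862381844
[0.52930354 0.02265242 0.025     ] [ 0.54494336 -0.0479647   0.025     ] 0.0723282900628907
```

View pics/v4.png

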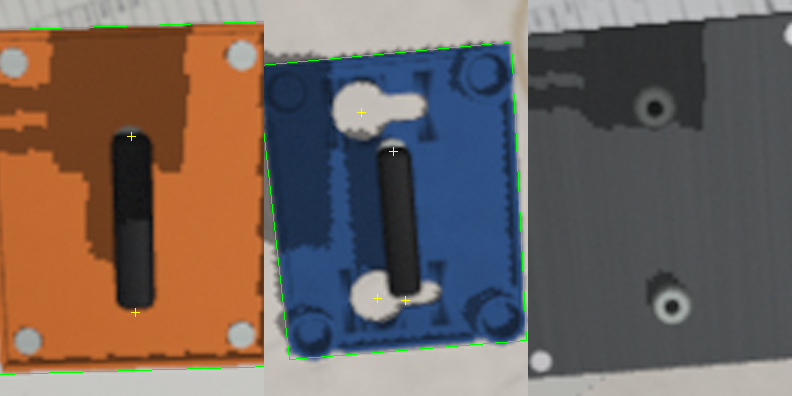

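The fits match the outlines. I'm descending to the blue bar.

>>> drive_tool(motion=[4, -6, -40, 0, 0, 0.045, -0.1, 4, -6, -40, 0, 0, 0.044, -0.1, 0, 0, -40, 0, 0, 0, -0.1, 0, 0, -40, 0, 0, 0, -0.1, 0, 0, -39, 0, 0, 0, -0.1, 0, 0, 0, 0, 0, 0, -0.1, 0, 0, 0, 0, 0, 0, -1, 0, 0, 0, 0, 0, 0, -1, 0, 0, 0, 0, 0, 0, -1, 0, 0, 0, 0, 0, 0, -1], squeeze=30)

```text
time_s: 3.9
eef_pos: [0.518, -0.2418, 0.0208]
orientation: [0.394, -0.586, 0.587, -0.395]
force: [-1.0, 1.5, 6.6]
width: 0.0113
```

```bash
python3 - <<'E'
from h import *
for a,b in (((255.7,134.3),(262.1,200.7)),((256,134.7),(261.7,201.3))):
    p,q=ray('w2',a,.025),ray('w2',b,.025);print((p+q)/2,np.arctan2(-(p-q)[0],(p-q)[1]))
# board yaw from corner screws
c=[(119,109),(257,98),(264,241),(137,251)];w=np.array([ray('w2',(120+x/1.4,40+y/1.4),.013)[:2] for x,y in c]);print(w.mean(0));
for i,j in((0,1),(3,2)): d=w[j]-w[i];print(np.arctan2(d[1],d[0]))
for i,j in((3,0),(2,1)): d=w[j]-w[i];print(np.arctan2(-d[0],d[1]))
s=status.observe();Z=R.from_quat(s['orientation']).as_matrix()[:,2];print(s['eef_pos'],np.arctan2(Z[1],Z[0]),s['width'],s['force'])
E
```

```text
[ 0.53709262 -0.01265919  0.025     ] 0.21755475562817714
[ 0.53709783 -0.01321085  0.025     ] 0.20691458718719333
[ 0.53691932 -0.0130981 ]
0.2002966966323891
0.20556672475171245
0.21302411357485213
0.20529828813671225
[ 0.51797839 -0.24177547  0.02082682] -0.3872559660054617 0.011256743185786252 [-0.99988982  1.45829843  6.64861337]
```

>>> drive_tool(motion=[0, 0, 20, 0, 0, 0, -1, 0, 0, 40, 0, 0, 0, -1, 0, 0, 20, 0, 0, 0, -1, 5, 38, 0, 0, 0, 0.099, -1, 5, 39, 0, 0, 0, 0.099, -1, 5, 39, 0, 0, 0, 0.099, -1, 5, 38, 0, 0, 0, 0.099, -1, 5, 39, 0, 0, 0, 0.099, -1, 4, 38, 0, 0, 0, 0.099, -1, 0, 0, 0, 0, 0, 0, -1, 0, 0, 0, 0, 0, 0, -1])

```text
time_s: 5.28
eef_pos: [0.5463, -0.0108, 0.0995]
orientation: [0.549, -0.446, 0.446, -0.549]
force: [1.0, 0.3, -2.5]
width: 0.0118
```

```bash
cat > st.py <<'E'
from h import *
def st():
    s=status.observe();Z=R.from_quat(s['orientation']).as_matrix();print(s['eef_pos'].round(4),Z.round(3).tolist(),'yaw',np.arctan2(Z[1,2],Z[0,2]).round(4),s['width'],s['force'].round(1),s['wrist_torque'].round(2),s['time_s']);return s
E
python3 - <<'E'
from st import *
s=st();snap('wrist','w5')
# overlay: deck held, expected features given TCP centred on bar, underside z = tcp-.0208
p=s['eef_pos'];Z=R.from_quat(s['orientation']).as_matrix();t=np.arctan2(Z[1,2],Z[0,2]);C,S=np.cos(t),np.sin(t);zu=p[2]-.0208
im=cv2.resize(cv2.imread('pics/w5.png'),None,fx=2,fy=2,interpolation=cv2.INTER_CUBIC)
for x,y,z in [(a,b,.015) for a in(-.036,.036) for b in(-.046,.046)]+[(-.01,.036,.005),(.015,.036,.005)]+[(a,b,.01) for a in(-.046,.046) for b in(-.056,.056)]:
    q=proj('w5',[p[0]+C*x-S*y,p[1]+S*x+C*y,zu+z])*2;cv2.drawMarker(im,tuple(np.int32(q)),(0,255,255),0,10,1)
for y in(.036,-.036):
    q=proj('w5',[.537-np.sin(.207)*y,-.013+np.cos(.207)*y,.025])*2;cv2.drawMarker(im,tuple(np.int32(q)),(0,0,255),1,10,1)
cv2.imwrite('pics/v5.png',im[100:680,150:850])
E
```

```text
[ 0.5463 -0.0108  0.0995] [[0.205, -0.0, 0.979], [-0.979, -0.0, 0.205], [0.0, -1.0, -0.001]] yaw 0.2067 0.011762821431222098 [ 1.   0.3 -2.5] [-0.08  0.11  0.03] 5.275
```

View pics/v5.png

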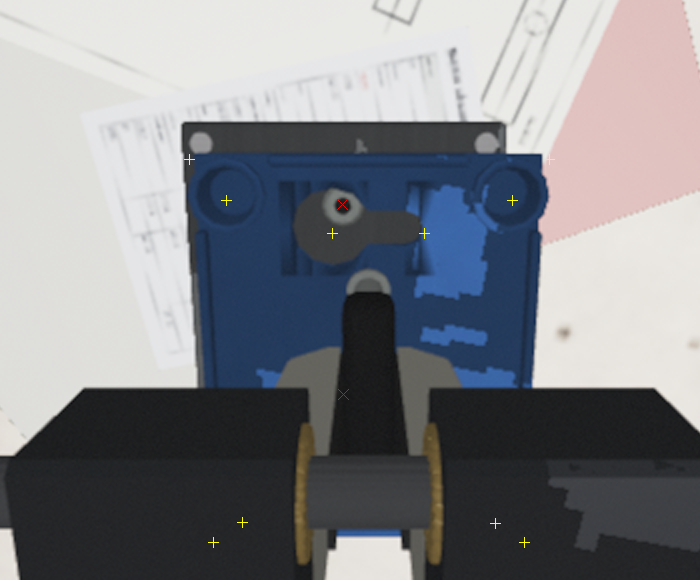

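Predicted and actual deck features agree in x. In y the deck sits about 1.6 mm further along +y than the TCP, so I'll correct for that, lower to just above the heads and look again.

>>> drive_tool(motion=[0.8, -1.7, -16, 0, 0, 0, -1, 0, 0, -16, 0, 0, 0, -1, 0, 0, -15, 0, 0, 0, -1, 0, 0, 0, 0, 0, 0, -1, 0, 0, 0, 0, 0, 0, -1])

```text
time_s: 5.95
eef_pos: [0.5474, -0.0122, 0.0526]
orientation: [0.549, -0.446, 0.446, -0.549]
force: [-0.2, 0.1, -2.1]
width: 0.0116
```

```bash
python3 - <<'E'
from st import *
s=st();snap('wrist','w6');snap('side','s6')
im=cv2.resize(cv2.imread('pics/w6.png'),None,fx=2,fy=2,interpolation=cv2.INTER_CUBIC)
im2=cv2.resize(cv2.imread('pics/s6.png')[150:270,200:330],None,fx=3,fy=3,interpolation=cv2.INTER_CUBIC)
v=np.zeros((480,790,3),np.uint8);v[:,:400]=im[60:540,320:720];v[:360,400:]=im2;cv2.imwrite('pics/v6.png',v)
E
```

```text
[ 0.5474 -0.0122  0.0526] [[0.205, -0.0, 0.979], [-0.979, 0.0, 0.205], [-0.0, -1.0, -0.0]] yaw 0.2069 0.011619989165173223 [-0.2  0.1 -2.1] [-0.07  0.04 -0.01] 5.95
```

View pics/v6.png

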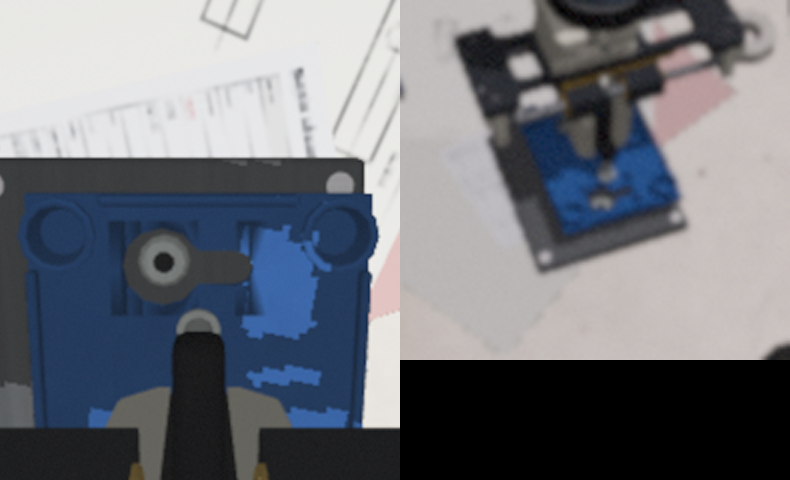

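The head is inside the round end, centred to about 1 mm: head at (163,262), hole centre at (162,266). I'll nudge +1 mm in y and lower.

>>> drive_tool(motion=[-0.2, 1, 0, 0, 0, 0, -1, 0, 0, -6, 0, 0, 0, -1, 0, 0, -6, 0, 0, 0, -1, 0, 0, -4, 0, 0, 0, -1, 0, 0, -2, 0, 0, 0, -1, 0, 0, 0, 0, 0, 0, -1, 0, 0, 0, 0, 0, 0, -1])

```text
time_s: 6.92
eef_pos: [0.5472, -0.0112, 0.0348]
orientation: [-0.549, 0.446, -0.446, 0.549]
force: [-0.7, 0.0, -1.6]
width: 0.0117
```

```bash
python3 -c "
from st import *
st()"
```

```text
[ 0.5472 -0.0112  0.0348] [[0.205, 0.0, 0.979], [-0.979, -0.0, 0.205], [0.0, -1.0, 0.0]] yaw 0.2069 0.01168676109353817 [-0.7  0.  -1.6] [-0.03  0.05 -0.03] 6.925
```

>>> drive_tool(motion=[0, 0, -1, 0, 0, 0, -1, 0, 0, -0.5, 0, 0, 0, -1, 0, 0, 0, 0, 0, 0, -1, 0, 0, 0, 0, 0, 0, -1])

```text
time_s: 7.42
eef_pos: [0.5471, -0.0112, 0.0332]
orientation: [-0.549, 0.446, -0.446, 0.549]
force: [-0.3, -0.6, -2.0]
width: 0.0117
```

>>> drive_tool(motion=[0, 0, -0.5, 0, 0, 0, -1, 0, 0, 0, 0, 0, 0, -1, 0, 0, -0.5, 0, 0, 0, -1, 0, 0, 0, 0, 0, 0, -1, 0, 0, 0, 0, 0, 0, -1])

```text
time_s: 8.05
eef_pos: [0.5472, -0.0112, 0.0328]
orientation: [-0.549, 0.446, -0.446, 0.549]
force: [-3.5, 0.8, 5.6]
width: 0.012
```

Contact on the board at the expected height. I'll ease up slightly and slide.

>>> drive_tool(motion=[0, 0, 0.6, 0, 0, 0, -1, -3.9, -0.8, 0, 0, 0, 0, -1, -3.9, -0.8, 0, 0, 0, 0, -1, -3.9, -0.8, 0, 0, 0, 0, -1, -3.9, -0.8, 0, 0, 0, 0, -1, -2.5, -0.5, 0, 0, 0, 0, -1, 0, 0, 0, 0, 0, 0, -1, 0, 0, 0, 0, 0, 0, -1])

```text
time_s: 9.05
eef_pos: [0.5286, -0.015, 0.0328]
orientation: [0.549, -0.446, 0.445, -0.549]
force: [-2.0, -1.0, 4.0]
width: 0.0117
```

```bash
python3 -c "
from st import *
st()"
```

```text
[ 0.5286 -0.015   0.0328] [[0.206, -0.001, 0.979], [-0.979, -0.0, 0.206], [0.0, -1.0, -0.001]] yaw 0.2071 0.011670749829685032 [-2. -1.  4.] [-0.22  0.23  0.03] 9.05
```

>>> drive_tool(motion=[-1.5, -0.3, 0, 0, 0, 0, -1, 0, 0, 0, 0, 0, 0, -1, 0, 0, 0, 0, 0, 0, -1])

```text
time_s: 9.43
eef_pos: [0.5279, -0.0151, 0.0328]
orientation: [-0.549, 0.445, -0.446, 0.549]
force: [1.8, 0.1, 0.2]
width: 0.012
```

>>> drive_tool(motion=[-1, -0.2, 0, 0, 0, 0, -1, 0, 0, 0, 0, 0, 0, -1, 0, 0, 0, 0, 0, 0, -1])

```text
time_s: 9.8
eef_pos: [0.5269, -0.0155, 0.0328]
orientation: [-0.549, 0.445, -0.446, 0.549]
force: [2.7, -0.1, -0.4]
width: 0.0116
```

>>> drive_tool(motion=[-1, -0.2, 0, 0, 0, 0, -1, 0, 0, 0, 0, 0, 0, -1, 0, 0, 0, 0, 0, 0, -1])

```text
time_s: 10.18
eef_pos: [0.5265, -0.0157, 0.033]
orientation: [-0.548, 0.445, -0.446, 0.549]
force: [5.3, 0.5, -0.9]
width: 0.012
```

>>> drive_tool(motion=[-1, -0.2, 0, 0, 0, 0, -1, -1, -0.2, 0, 0, 0, 0, -1, 0, 0, 0, 0, 0, 0, -1, 0, 0, 0, 0, 0, 0, -1])

```text
time_s: 10.68
eef_pos: [0.5261, -0.016, 0.0333]
orientation: [-0.548, 0.444, -0.447, 0.55]
force: [9.0, 1.2, -1.9]
width: 0.0119
```

```bash
python3 - <<'E'
from st import *
s=st();snap('wrist','w7')
im=cv2.resize(cv2.imread('pics/w7.png'),None,fx=2,fy=2,interpolation=cv2.INTER_CUBIC)
cv2.imwrite('pics/v7.png',im[60:540,250:780])
E
```

```text
[ 0.5261 -0.016   0.0333] [[0.205, 0.005, 0.979], [-0.979, -0.0, 0.205], [0.001, -1.0, 0.005]] yaw 0.2064 0.011867501541912689 [ 9.   1.2 -1.9] [ 0.26 -1.54 -0.04] 10.675
```

View pics/v7.png

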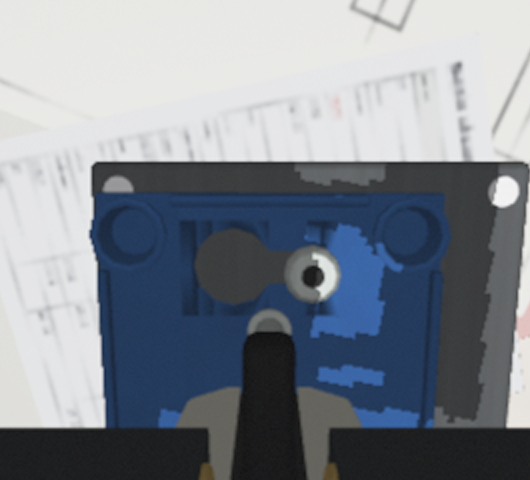

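Both the travel (21.6 mm) and the end-stop force show the screw home, with its head at (313,275) at the slot end. I'll relax the push and let go.

>>> drive_tool(motion=[2, 0.4, 0, 0, 0, 0, -1, 0, 0, 0, 0, 0, 0, -1, 0, 0, 0, 0, 0, 0, -0.3, 0, 0, 0, 0, 0, 0, -0.3, 0, 0, 0, 0, 0, 0, -0.3, 0, 0, 15, 0, 0, 0, -0.3, 0, 0, 40, 0, 0, 0, -0.3, 0, 0, 50, 0, 0, 0, 0, 0, 0, 45, 0, 0, 0, 0, 0, -60, 15, 0, 0, 0, 0, 0, 0, 0, 0, 0, 0, 0, 0, 0, 0, 0, 0, 0, 0])

```text
time_s: 12.22
eef_pos: [0.525, -0.0753, 0.198]
orientation: [-0.549, 0.446, -0.446, 0.549]
force: [0.1, -0.0, 0.6]
width: 0.0463
```

```bash
cat > b.py <<'E'
from fit import *
from st import st
s=st();snap('wrist','w8')
mb=mask('w8',(100,110,30),(128,255,255),(265,120))
im=cv2.resize(cv2.imread('pics/w8.png'),None,fx=2,fy=2,interpolation=cv2.INTER_CUBIC)
try:
    p,e=fit('w8',mb,[(.046,.056,.012,.022)],[.5263,-.0157,.207]);print(p,e)
    cv2.polylines(im,[np.int32(hull_img('w8',p,[(.046,.056,.012,.022)])*2)],True,(0,255,0),1)
except Exception as x: print(x)
sm=np.array([.537,-.013]);t=.207;print('deck x,y of bar rel screw_mid', (p[:2]-sm)@[np.cos(t),np.sin(t)],(p[:2]-sm)@[-np.sin(t),np.cos(t)])
cv2.imwrite('pics/v8.png',im[0:560,180:860])
E
python3 b.py
```

```text
[ 0.525  -0.0753  0.198 ] [[0.204, -0.0, 0.979], [-0.979, 0.001, 0.204], [-0.001, -1.0, -0.0]] yaw 0.2058 0.04628542327140885 [ 0.1 -0.   0.6] [0.01 0.02 0.01] 12.225
[ 0.52578181 -0.01453402  0.20489718] 0.8358213138749992
deck x,y of bar rel screw_mid -0.011293981500803308 0.0008043486431500541
```

View pics/v8.png

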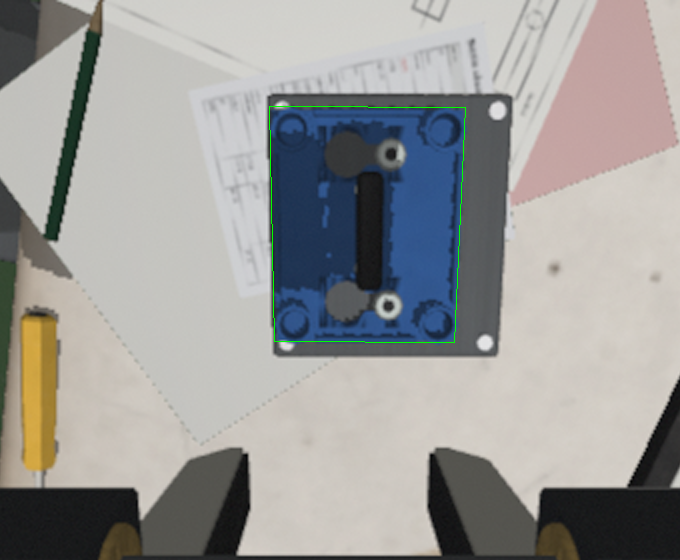

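The blue deck's bar sits 11.3 mm to −x of screw_mid (11.5 nominal), and both heads are at the slot ends: (391,153) and (389,305). Next, the orange deck.

>>> drive_tool(motion=[-8, 56.5, 0, 0, 0, -0.01, 0, -8, 56.5, 0, 0, 0, -0.01, 0, -8, 56.5, 0, 0, 0, -0.01, 0, -8, 56.5, 0, 0, 0, -0.01, 0, -8, 56.5, 0, 0, 0, -0.01, 0, -9, 57, 0, 0, 0, -0.01, 0, 0, 0, -30, 0, 0, 0, -0.1, 0, 0, -30, 0, 0, 0, -0.1, 0, 0, 0, 0, 0, 0, -0.1])

```text
time_s: 13.4
eef_pos: [0.4733, 0.2644, 0.1351]
orientation: [0.538, -0.463, 0.46, -0.534]
force: [-0.9, 0.8, -0.2]
width: 0.0417
```

```bash
python3 - <<'E'
from st import *
s=st();snap('wrist','w9')
im=cv2.resize(cv2.imread('pics/w9.png'),None,fx=1.5,fy=1.5)
for y in (.026,-.026):
    q=proj('w9',[.4759-np.sin(.1467)*y,.2641+np.cos(.1467)*y,.094])*1.5;cv2.drawMarker(im,tuple(np.int32(q)),(0,255,255),0,10,1)
cv2.imwrite('pics/v9.png',im)
E
```

```text
[0.4733 0.2644 0.1351] [[0.149, -0.007, 0.989], [-0.989, -0.002, 0.149], [0.001, -1.0, -0.007]] yaw 0.1491 0.04169383822735899 [-0.9  0.8 -0.2] [-0.05  0.06  0.  ] 13.4
```

View pics/v9.png

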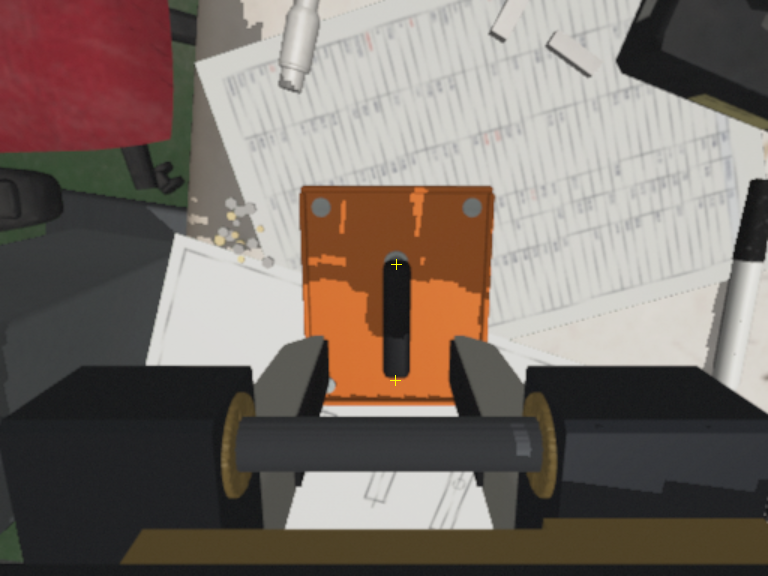

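The bar (396,264–378) matches the prediction and lies centred between the fingers. Descend and grip.

>>> drive_tool(motion=[0, 1, -35, 0, 0, 0, -0.1, 0, 0, -33, 0, 0, 0, -0.1, 0, 0, 0, 0, 0, 0, -0.1, 0, 0, 0, 0, 0, 0, -1, 0, 0, 0, 0, 0, 0, -1, 0, 0, 0, 0, 0, 0, -1, 0, 0, 0, 0, 0, 0, -1])

```text
time_s: 14.32
eef_pos: [0.4767, 0.265, 0.0704]
orientation: [-0.535, 0.462, -0.462, 0.536]
force: [-2.2, 0.3, 3.8]
width: 0.0117
```

```bash
python3 -c "
from st import *
st()"
```

```text
[0.4767 0.265  0.0704] [[0.146, 0.001, 0.989], [-0.989, 0.0, 0.146], [-0.0, -1.0, 0.001]] yaw 0.147 0.011681744284449186 [-2.2  0.3  3.8] [-0.05  0.07 -0.03] 14.325
```

>>> drive_tool(motion=[0, 0, 20, 0, 0, 0, -1, 0, 0, 40, 0, 0, 0, -1, 0, 0, 30, 0, 0, 0, -1, 8, -46, 0, 0, 0, 0.01, -1, 8, -46, 0, 0, 0, 0.01, -1, 8, -47, 0, 0, 0, 0.01, -1, 8, -47, 0, 0, 0, 0.01, -1, 8, -47, 0, 0, 0, 0.01, -1, 9, -46, 0, 0, 0, 0.01, -1, 0, 0, 0, 0, 0, 0, -1, 0, 0, -20, 0, 0, 0, -1, 0, 0, -20, 0, 0, 0, -1, 0, 0, -8, 0, 0, 0, -1, 0, 0, 0, 0, 0, 0, -1, 0, 0, 0, 0, 0, 0, -1])

```text
time_s: 16.2
eef_pos: [0.526, -0.0138, 0.1125]
orientation: [-0.549, 0.445, -0.446, 0.549]
force: [0.1, -0.2, -1.6]
width: 0.0116
```

```bash
cat > c.py <<'E'
from st import *
s=st();snap('wrist','w10');snap('side','s10');snap('top','t10')
p=s['eef_pos'];Z=R.from_quat(s['orientation']).as_matrix();t=np.arctan2(Z[1,2],Z[0,2]);zf=p[2]-.0704;c=p[:2]
L=[]
for fn,(x0,y0),sz,k in(('w10',(150,60),(230,270),1.7),('s10',(210,150),(110,120),3.6)):
    k=2 if fn=='w10' else 3.6
    im=cv2.resize(cv2.imread('pics/'+fn+'.png'),None,fx=k,fy=k,interpolation=cv2.INTER_CUBIC)
    for a in(-.036,.036):
        for b in(-.046,.046):
            q=lambda cx,cy,t,z:tuple(np.int32(proj(fn,[cx+np.cos(t)*a-np.sin(t)*b,cy+np.sin(t)*a+np.cos(t)*b,z])*k))
            cv2.drawMarker(im,q(c[0],c[1],t,zf),(0,255,255),0,12,1)      # feet, predicted
            cv2.drawMarker(im,q(.5258,-.0145,.205,.027),(0,0,255),1,12,1) # cup mouths, predicted
    L.append(im[int(y0*k):int(y0*k)+430,int(x0*k):int(x0*k)+395])
cv2.imwrite('pics/v10.png',np.hstack(L))
E
python3 c.py
```

```text
[ 0.526  -0.0138  0.1125] [[0.206, 0.001, 0.979], [-0.979, -0.0, 0.206], [0.0, -1.0, 0.001]] yaw 0.2074 0.011598956187793457 [ 0.1 -0.2 -1.6] [-0.04  0.02 -0.01] 16.2
```

View pics/v10.png

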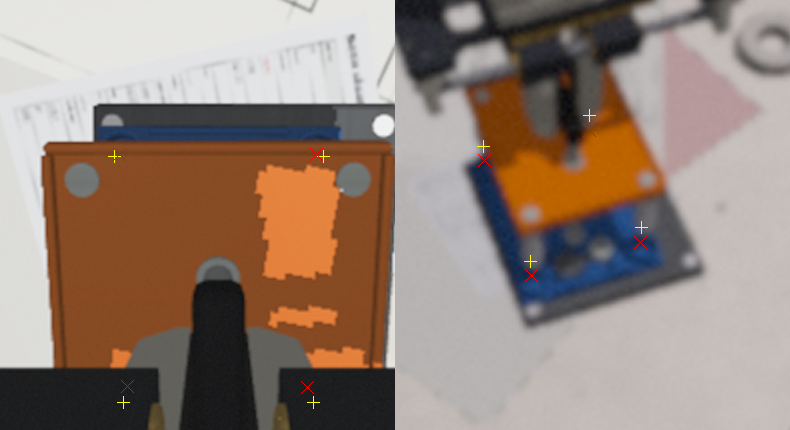

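The side view shows the feet (531,261) and (641,227) right above the cups (531,275) and (641,242). Lowering.

>>> drive_tool(motion=[0, 0, -8, 0, 0, 0, -1, 0, 0, -6, 0, 0, 0, -1, 0, 0, -4, 0, 0, 0, -1, 0, 0, -4, 0, 0, 0, -1, 0, 0, 0, 0, 0, 0, -1, 0, 0, 0, 0, 0, 0, -1])

```text
time_s: 17.1
eef_pos: [0.5256, -0.0141, 0.0898]
orientation: [-0.549, 0.446, -0.446, 0.549]
force: [0.5, 0.0, -2.1]
width: 0.0118
```

>>> drive_tool(motion=[0, 0, -1, 0, 0, 0, -1, 0, 0, -1, 0, 0, 0, -1, 0, 0, 0, 0, 0, 0, -1, 0, 0, 0, 0, 0, 0, -1])

```text
time_s: 17.6
eef_pos: [0.5255, -0.0141, 0.0878]
orientation: [0.549, -0.446, 0.446, -0.549]
force: [0.3, 0.1, -1.8]
width: 0.0115
```

>>> drive_tool(motion=[0, 0, -0.7, 0, 0, 0, -1, 0, 0, 0, 0, 0, 0, -1, 0, 0, 0, 0, 0, 0, -1])

```text
time_s: 17.98
eef_pos: [0.5255, -0.0141, 0.0875]
orientation: [-0.549, 0.446, -0.446, 0.549]
force: [-3.0, 0.4, 6.1]
width: 0.0118
```

Contact at TCP 87.5 mm against 87.4 expected for full depth. Release and retreat.

>>> drive_tool(motion=[0, 0, 0.3, 0, 0, 0, -1, 0, 0, 0, 0, 0, 0, -0.3, 0, 0, 0, 0, 0, 0, -0.3, 0, 0, 0, 0, 0, 0, -0.3, 0, 0, 15, 0, 0, 0, -0.3, 0, 0, 40, 0, 0, 0, -0.3, 0, 0, 50, 0, 0, 0, 0, 0, -30, 30, 0, 0, 0, 0, 0, -60, 0, 0, 0, 0, 0, 0, -60, 0, 0, 0, 0, 0, 0, 0, 0, 0, 0, 0, 0, 0, 0, 0, 0, 0, 0, 0])

```text
time_s: 19.48
eef_pos: [0.5254, -0.1638, 0.2229]
orientation: [-0.549, 0.446, -0.446, 0.549]
force: [0.6, 0.5, -0.7]
width: 0.0466
```

```bash
python3 - <<'E'
from fit import *
from st import st
st();snap('wrist','w11');snap('side','s11')
m=mask('w11',(3,150,60),(20,255,255),(265,80))
p,e=fit('w11',m,[(.046,.056,.067,.077)],[.5256,-.014,.207]);print(p.round(4),e)
A=cv2.resize(cv2.imread('pics/s11.png')[150:270,205:305],None,fx=4,fy=4,interpolation=cv2.INTER_CUBIC)
im=cv2.imread('pics/w11.png');cv2.polylines(im,[np.int32(hull_img('w11',p,[(.046,.056,.067,.077)]))],True,(0,255,0),1)
B=cv2.resize(im[0:240,160:360],None,fx=2,fy=2);cv2.imwrite('pics/v11.png',np.hstack([A,B]))
E
```

```text
[ 0.5254 -0.1638  0.2229] [[0.205, 0.0, 0.979], [-0.979, 0.001, 0.205], [-0.0, -1.0, 0.0]] yaw 0.206 0.046569486748342374 [ 0.6  0.5 -0.7] [-0.08  0.06  0.03] 19.475
[ 0.5247 -0.0135  0.2049] 14.884224975998306
```

View pics/v11.png

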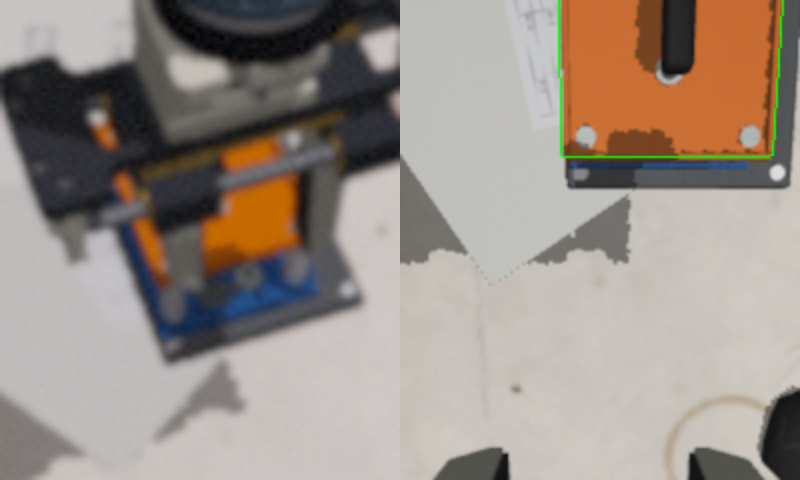

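The outline at the stacked height fits the orange tray. The large residual is only because the image edge clips it. I'll back up a little for one unclipped numeric check before handing in.

>>> drive_tool(motion=[0, 50, 30, 0, 0, 0, 0, 0, 30, 30, 0, 0, 0, 0, 0, 0, 0, 0, 0, 0, 0, 0, 0, 0, 0, 0, 0, 0])

```text
time_s: 20.08
eef_pos: [0.5252, -0.0834, 0.2818]
orientation: [0.55, -0.445, 0.445, -0.549]
force: [-0.2, -0.7, -0.7]
width: 0.0467
```

```bash
python3 - <<'E'
from fit import *
from st import st
st();snap('wrist','w12')
m=mask('w12',(3,150,60),(20,255,255),(265,100));print(cv2.boundingRect(m))
for h in(0,.010): print(h,*fit('w12',m,[(.046,.056,.067+h,.077+h)],[.5256,-.014,.207]))
mb=mask('w3',(100,110,30),(128,255,255),(269,170))
E
```

```text
[ 0.5252 -0.0834  0.2818] [[0.207, -0.001, 0.978], [-0.978, -0.0, 0.207], [0.0, -1.0, -0.001]] yaw 0.209 0.046688707832823945 [-0.2 -0.7 -0.7] [-0.08  0.09 -0.05] 20.075
(229, 50, 89, 109)
0 [ 0.52493169 -0.01497209  0.20689246] 1.0713547077344026
0.01 [ 0.52486108 -0.01641538  0.19712787] 2.3406367630146963
```

The seated height fits better than 10 mm higher (residual 1.07 against 2.34 px). The orange deck is within 1 mm of the blue one with the same yaw, so I'm handing in.

```bash
python3 -c "
from rig import order
print(order.sign_off())"
```

```text
the job is handed in; nothing more can be done
None
```

The rack is up and handed in after about 20 s of robot time. The blue deck is hooked on both screws and the orange deck stands in its cups; the gripper is clear of both.

- **Blue deck:** I lowered it over both screw heads and slid it 21.6 mm until the necks met the slot ends (about 9 N). After letting go, its bar measured 11.3 mm to −x of screw_mid (11.5 mm nominal), and both heads showed at the slot ends.
- **Orange deck:** it touched down at TCP height 87.5 mm, against 87.4 mm expected with the posts fully in the cups. After release it fitted the seated height better than one 10 mm higher (1.07 against 2.34 px). Its centre is within 1 mm of the blue deck's and its yaw within 0.002 rad.
- **Bystanders:** I never went near them with the gripper low, but I did not measure their positions again at the end.
- **Checks that fell short:** one outline fit of the orange deck gave a bad residual (14.9 px) because the deck was cut off at the image edge. I repeated it unclipped for the figures above. In the last side view the arm hid part of the stack, so I could not see all four posts directly.

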